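Hold a harmonica comb against the sprung nozzle of the air-test jig

ROBOT

A 6-joint arm with a two-finger parallel gripper is mounted at the origin on a cart in front of the work surface, level with it; the furniture and walls round the work are solid. World frame = base frame: x ahead of the robot, y to its left, z up, the work surface at z = 0. Lengths are in m, angles in rad, forces in N, time in s.
With the tool pointing down it reaches from about 0.4 to 0.825 m from the base axis. Payload 7 kg.
Tool frame: the origin (TCP) lies midway between the tips of the shut fingers; the grasp point (between the pads) lies 19 mm behind it; z points along the fingers, y is the line along which they close (so a half turn about z gives the same grasp; the last joint's range is limited). The gripper opens to 88 mm and grips with 3 to 60 N. Pads are 19 mm wide; open, the fingers measure 130 mm over their backs; the gripper's body (78 mm by 193 mm) begins 47 mm behind the grasp point.
Start: joints at [1.531, 0.359, 0.012, 0, -1.224, -0.288], TCP at [0.217, 0.639, 0.227] pointing down, gripper open.
Joint ranges: [-3.07, 3.07], [-1.43, 2.12], [-1.02, 1.25], [-3.03, 1.67], [-3.05, -0], [-3.03, 3.03]. Speed limits (rad/s): [2.39, 2.39, 3.01, 3.14, 3.14, 3.14].

INTERFACE

Orientations are given as [roll, pitch, yaw] about the fixed x, y, z axes, in that order (R = Rz(yaw) Ry(pitch) Rx(roll)).
In Python, from station import r, viewer gives the robot as it stands.
- The arm moves only by the tool carry_out, never from a script. Its argument "targets" is a list of rows, each a list of 5 numbers: the shift along the world's x, y, z each as a share of 0.5 m, from -1 to 1, then the turn about the world's z as a share of 180 degrees, from -1 to 1, then the closure, from -1 (fully open) to 1 (shut). In form: [[tx, ty, tz, roll, gripper], ...]. A call has 1 to 5 rows; each row is the pose to reach, as a shift and turn from the pose commanded when the call began, turning the shorter way round; what a row does not reach only later rows make up. A row lasts 1/12 s, in which the tool goes at most 41.7 mm and 7.16 degrees, less where a joint would pass 70% of its speed; a pose out of reach is approached as far as the arm can. A call with a number of a shift or a turn outside -1 to 1 is refused whole. A call with a gripper value outside its range is refused whole. The fingers move at their own pace and stop on an object; "newtons" is the grip in N (left out, the last holds). Time passes only in rows, so rows that repeat a pose let the fingers close. It gives the time, the measured TCP pose, the force, the opening and the grip force at its end, in the units of the state.
- r.read_state(): the state, without advancing time (a new reading comes with each control period).
- viewer.read_camera(name): name is "scene" or "top" or "wrist"; returns (picture, depth): 480x640x3 uint8, red, green, blue; 480x640 float32, m along the optical axis (not along the pixel's ray), 0 where there is no reading.
- viewer.camera_info(name): a dict with "fx", "fy", "cx", "cy" (pixels), "R" (3x3) and "t" (3): a world point X has camera coordinates R X + t. Camera axes: x right, y down, z forward; pixel columns grow to the right and rows downward; lengths in m; the calibration is good to about 2 mm. A picture is of the moment at which its call begins: read the wrist's pose just before it. camera_info takes no time and is no camera call; for the wrist camera it gives the pose at the moment of the call.
- r.job_done(): hands the job in; it is judged then, once.
The state is a dict: "time": time; "joint_positions": joint angles; "qd": joint speeds; "tau": joint torques, N m; "tool_pos": TCP position; "orientation": TCP orientation; "contact_force": force on the tool from outside, world axes, zero at the start; "moment": the same for the moment, N m; "gripper_width": finger opening in m; "grasp_force": force on a finger pad.
Only numpy, scipy, OpenCV 4.12 (cv2) and the standard library are available. Lean on these libraries where they do the work, as an engineer would, in place of code of your own. Each camera call takes 0.05 s, during which the arm holds its last target. There are 200 camera calls.

TASK

Air-test the single harmonica comb that lies on the table to the right of the grey test jig: lay it flat on the open front part of the jig's bed, between the side guides and clear of the nozzle, with its mouth edge (the long edge that faces away from the robot) towards the nozzle. Then push it along the bed at the middle of its back edge, against the sprung air nozzle, until it sits squarely on both stop screws, and finish while still pushing: it must be held there by a moderate push of some 12 to 20 N, because the spring drives it back when you let go. Leave the tweezers, the oil bottle and the cover plates alone.

Things in the scene. Friction and masses are not known exactly. Their poses are not given: they have to be found in the camera images.
- comb_center (a point): centre of the comb to test: loose flat harmonica comb, steel reed plates on both faces, 128 x 34 x 12 mm (a plain cuboid to the touch), about 58 g. Lies flat on the table, centre 6 mm up. x along its length, y through the thickness (vertical), z across the width from mouth edge to back edge. Grasp across the 34 mm. The stacked combs at the far left are no part of the job.
- comb_mouth (a point): middle of the comb's mouth edge, 17 mm from comb_center (along its -z axis); this long edge is plain black, the back edge opposite carries a pale patch and looks to the robot at the start
- comb: the same comb; its origin coincides with comb_mouth
- jig: fixed air-test jig: grey base 240 x 196 mm, black plastic bed on it with its top 22 mm above the table. Origin on the table under the middle of the stop line; x = push direction, towards the nozzle, y left, z up. The bed is open at the front (x = -158 mm; base edge -162). Rear block behind the nozzle (x = 30 to 58 mm) 48 mm high, gauge at its right rear 82 mm high.
- guides (a point): middle line of the bed, 45 mm before the stop line, 22 mm above the table (bed top), where the two steel side guides change: 8 mm high and 8 mm thick, they stand 133 mm apart from here to the stops, and flare from here to 153 mm apart at the open front end of the bed
- lay_place (a point): point of the jig where the centre of the comb comes when it is laid down: 90 mm before the stop line, on the middle line, 28 mm above the table (comb centre lying on the bed). Here a comb is clear of the nozzle by 65 mm.
- stop_line (a point): middle between the tips of the two stop screws, 28 mm above the table; the comb is home when its mouth edge is on this line
- stop_left: left stop screw, a rigid steel pin 11 mm across along the push direction with a lock nut; origin at its tip, 54.5 mm left of the middle line, 28 mm above the table
- stop_right: right stop screw, the same, 54.5 mm right of the middle line
- nozzle_face (a point): middle of the face of the sprung nozzle, a bar 94 mm wide and 11.5 mm high with a black rubber face between the two stop screws; at rest the face stands 8 mm before the stop line
- air_nozzle (a joint): how far the nozzle is pushed back, in m: 0 at rest, 0.008 when the comb meets the stops (0.012 its own end). Spring: 2.5 N at the start of the stroke, 350 N/m, so 5.3 N at the stops; it returns by itself.
- tweezers: steel tweezers lying on the table right of the jig's rear, 122 mm long; origin under the middle; leave alone
- oil_bottle: small oil bottle with a red tip, 36 mm across, 126 mm high, left of the jig, behind the cover plates; origin under its middle; leave alone
- cover_a: polished cover plate left of the jig, 30 x 103 x 10 mm; origin under its middle; leave alone
- cover_b: a second such cover plate beside it; leave alone

How it is judged:
By the outcome, as a careful person would: the job done as asked, in the order asked, and still so for the second after the job is handed in, while the arm keeps its last pose, push and grip.
It also fails if it takes over 64 s, if anything falls off the work surface, if the arm or the gripper's body presses on something with over 40 N, if the wrist force passes 120 N, or if a joint passes its speed limit or range.

## Working session

There is one attempt and no reset: what is moved stays moved. The work goes in short steps, Python scripts to look and compute and a tool call to move; the robot and the scene stay as the last step left them, time stands still between calls to the robot, and variables do not carry over. Pictures are saved under pics/ and viewed, at most 10 in all, crops included, and the job is handed in when it is done.

Besides the shell and the picture viewer there is one more tool, called after "Call:" by a JSON object that holds its "method" and its "body". carry_out: Moves the arm, as the interface text tells. Shift numbers are shares of 0.5 m and turn numbers shares of 180 degrees, none past 1 either way. Its arguments: {"type":"object","properties":{"targets":{"type":"array","items":{"type":"array","items":{"type":"number"}}},"newtons":{"type":"number"}},"required":["targets"]}

```bash
mkdir -p pics; cat > h.py <<'E'
import numpy as np,cv2
from station import r,viewer
def look(n,f):
    i=viewer.camera_info(n); p,d=viewer.read_camera(n)
    cv2.imwrite('pics/%s.png'%f,p[:,:,::-1]); np.savez('pics/%s.npz'%f,p=p,d=d,**{k:np.array(v) for k,v in i.items()})
def world(f,pts,z=None):
    a=np.load('pics/%s.npz'%f); R=a['R'];t=a['t'];o=[]
    for u,v in pts:
        ray=np.array([(u-a['cx'])/a['fx'],(v-a['cy'])/a['fy'],1])
        if z is None: c=ray*a['d'][int(v),int(u)]; o.append(R.T@(c-t))
        else:
            C=-R.T@t; w=R.T@ray; o.append(C+w*(z-C[2])/w[2])
    return np.array(o)
E
python3 - <<'E'
from h import *
s=r.read_state();print({k:np.round(v,3) for k,v in s.items()})
look('top','top0');look('scene','sc0')
E
```

```text
{'time': np.float64(0.0), 'joint_positions': array([ 1.531,  0.359,  0.011, -0.   , -1.224, -0.288]), 'qd': array([-0.001,  0.002,  0.001, -0.001, -0.001,  0.001]), 'tau': array([-1.0000e-03, -5.8272e+01,  2.9304e+01,  6.9970e+00,  7.0000e-03,
       -0.0000e+00]), 'tool_pos': array([0.217, 0.639, 0.226]), 'orientation': array([ 3.14 , -0.   , -0.328]), 'contact_force': array([-0.381, -0.094, -0.414]), 'moment': array([ 0.016, -0.021,  0.01 ]), 'grasp_force': np.float64(0.0), 'gripper_width': np.float64(0.088)}
```

View pics/top0.png

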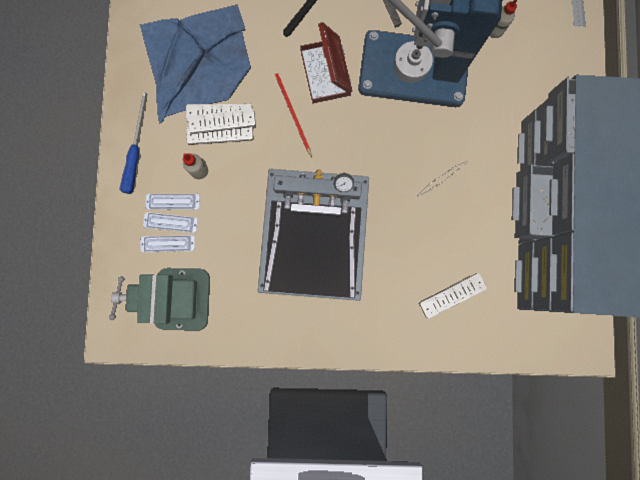

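View pics/sc0.png

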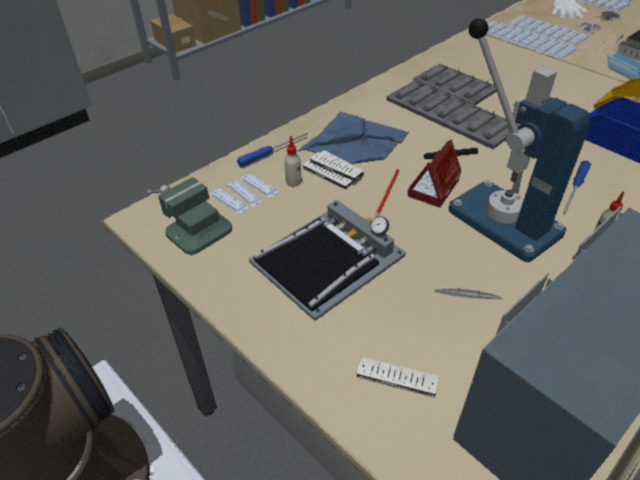

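The top view shows the comb at about (453,296), tilted about 26° in the image. The jig base has corners near (268,169), (369,177), (361,300) and (258,292), with its nozzle bar at (316,209). The scene view confirms the comb is to the right of the jig.

```bash
python3 - <<'E'
from h import *
np.set_printoptions(precision=4,suppress=True)
a=np.load('pics/top0.npz');p=a['p'].astype(int);print(a['fx'],-a['R'].T@a['t'])
m=np.zeros((480,640),np.uint8);m[260:330,405:500]=(p[260:330,405:500,2]>185)
m=cv2.morphologyEx(m,cv2.MORPH_CLOSE,np.ones((7,7)))
c=max(cv2.findContours(m,0,1)[0],key=cv2.contourArea);rr=cv2.minAreaRect(c);b=cv2.boxPoints(rr);print(rr)
print('comb',world('top0',b,.012),world('top0',[rr[0]],.012))
print('jig',world('top0',[(268,169),(369,177),(361,300),(258,292)],.012))
print('bar',world('top0',[(291,208),(340,212)],.033), world('top0',[(453,296),(310,250),(300,270)]))
im=a['p'][150:330,240:510,::-1];cv2.imwrite('pics/c.png',cv2.resize(im,None,fx=2.9,fy=2.9,interpolation=2))
E
```

```text
552.4447783937604 [0.4568 0.0489 1.0607]
((453.03955078125, 295.5582580566406), (17.591028213500977, 65.83970642089844), 62.987335205078125)
comb [[ 0.4479 -0.1496  0.012 ]
 [ 0.5074 -0.2608  0.012 ]
 [ 0.4782 -0.2759  0.012 ]
 [ 0.419  -0.1649  0.012 ]] [[ 0.463  -0.2126  0.012 ]]
jig [[ 0.6963  0.1462  0.012 ]
 [ 0.6864 -0.0494  0.012 ]
 [ 0.4499 -0.0386  0.012 ]
 [ 0.4595  0.1561  0.012 ]]
bar [[0.6181 0.0982 0.033 ]
 [0.6132 0.0059 0.033 ]] [[ 0.4622 -0.2127  0.0112]
 [ 0.541   0.0603  0.0208]
 [ 0.5027  0.0779  0.0223]]
```

View pics/c.png

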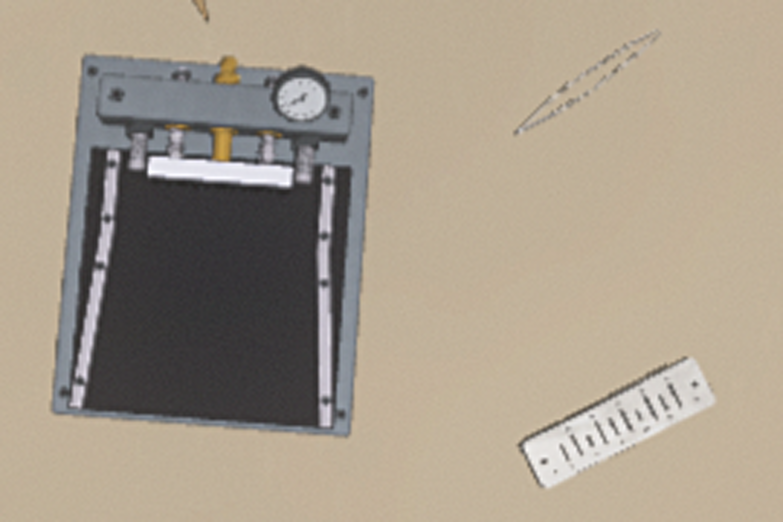

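The crop agrees: the jig is yawed about -2.7° with its origin near (0.615, 0.052), and the comb is at (0.463, -0.213) with its mouth facing +28°. I'll move above the comb.

Call:
{"method": "carry_out", "body": {"targets": [[0.46,-0.6,0,-0.24,-1],[0.46,-0.6,0,-0.24,-1],[0.46,-0.6,0,-0.24,-1],[0.46,-0.6,0,-0.24,-1],[0.46,-0.6,0,-0.24,-1]]}}

```text
time: 0.52
tool_pos: [0.3447, 0.4719, 0.2262]
orientation: [3.141, -0.0, -0.958]
contact_force: [0.9, 0.2, 0.5]
gripper_width: 0.0878
grasp_force: 0.0
```

Call:
{"method": "carry_out", "body": {"targets": [[0.23,-0.4,0,-0.04,-1],[0.23,-0.4,0,-0.04,-1],[0.23,-0.4,0,-0.04,-1],[0.23,-0.4,0,-0.04,-1],[0.23,-0.4,0,-0.04,-1]]}}

```text
time: 0.93
tool_pos: [0.4483, 0.2911, 0.2265]
orientation: [3.141, 0.0, -1.078]
contact_force: [0.5, 0.2, 0.1]
gripper_width: 0.0876
grasp_force: 0.0
```

Call:
{"method": "carry_out", "body": {"targets": [[0.03,-1,0,0,-1],[0.03,-1,0,0,-1],[0.03,-1,0,0,-1],[0.03,-1,0,0,-1],[0.03,-1,0,0,-1]]}}

```text
time: 1.35
tool_pos: [0.4535, 0.0829, 0.2265]
orientation: [-3.142, 0.0, -1.078]
contact_force: [1.3, -0.5, 0.1]
gripper_width: 0.0878
grasp_force: 0.0
```

Call:
{"method": "carry_out", "body": {"targets": [[0.01,-0.6,0,0,-1],[0.01,-0.6,0,0,-1],[0.01,-0.6,0,0,-1],[0.01,-0.6,0,0,-1],[0.01,-0.6,0,0,-1]]}}

```text
time: 1.77
tool_pos: [0.457, -0.1254, 0.2267]
orientation: [-3.141, 0.0, -1.078]
contact_force: [1.2, 0.7, 0.1]
gripper_width: 0.0875
grasp_force: 0.0
```

Call:
{"method": "carry_out", "body": {"targets": [[0.01,-0.2,0,0,-1],[0.01,-0.2,0,0,-1],[0.01,-0.2,0,0,-1],[0.01,-0.2,0,0,-1],[0.01,-0.2,0,0,-1]]}}

```text
time: 2.18
tool_pos: [0.4621, -0.2244, 0.2259]
orientation: [3.141, 0.001, -1.081]
contact_force: [0.2, 0.5, 0.3]
gripper_width: 0.0877
grasp_force: 0.0
```

```bash
python3 - <<'E'
from h import *
s=r.read_state();print(s['tool_pos'],s['orientation'],s['joint_positions'])
look('wrist','w0')
E
```

```text
[ 0.46206829 -0.2244292   0.22587078] [ 3.14056943e+00  9.40747445e-04 -1.08127537e+00] [-6.97009122e-02  9.31869791e-02 -3.38161990e-01 -2.80088350e-04
 -1.14081382e+00  5.59339278e-01]
```

View pics/w0.png

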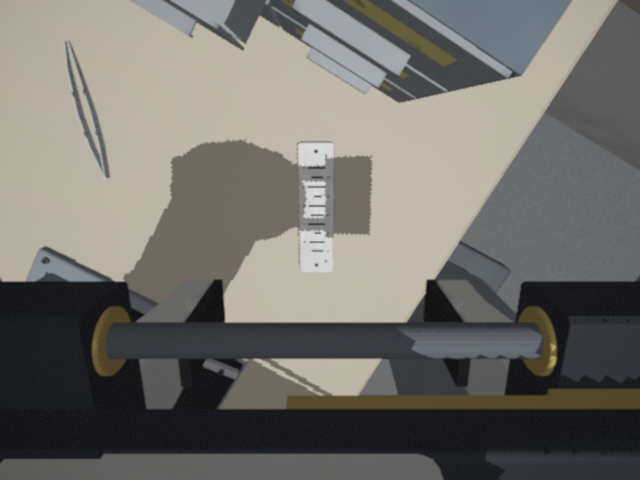

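The wrist view shows the comb almost upright, with its top face spanning about (298,142) to (334,272). It lies parallel to the pads, so the yaw is right.

```bash
python3 - <<'E'
from h import *
np.set_printoptions(precision=4,suppress=True)
w=world('w0',[(298.5,142),(334,142),(298.5,271),(334,271),(301,260),(332,155)],.012)
print(w);c=w[:4].mean(0);print(c);d=w[0]+w[1]-w[2]-w[3];print(np.degrees(np.arctan2(d[1],d[0])))
print(world('w0',[(316,206)]))
E
```

```text
[[ 0.5091 -0.2633  0.012 ]
 [ 0.4804 -0.2786  0.012 ]
 [ 0.4516 -0.1507  0.012 ]
 [ 0.4201 -0.1675  0.012 ]
 [ 0.4548 -0.1623  0.012 ]
 [ 0.4765 -0.2675  0.012 ]]
[ 0.4653 -0.215   0.012 ]
-62.2307695886186
[[ 0.4671 -0.2178  0.0111]]
```

Call:
{"method": "carry_out", "body": {"targets": [[0.006,0.02,-0.07,0,-1],[0.006,0.02,-0.15,0,-1],[0.006,0.02,-0.23,0,-1],[0.006,0.02,-0.31,0,-1],[0.006,0.02,-0.37,0,-1]]}}

```text
time: 2.65
tool_pos: [0.4645, -0.2118, 0.0393]
orientation: [3.141, 0.001, -1.077]
contact_force: [0.4, -0.5, -1.0]
gripper_width: 0.0875
grasp_force: 0.0
```

Call:
{"method": "carry_out", "body": {"targets": [[0,0,-0.02,0,-1],[0,0,-0.04,0,-1],[0,0,-0.06,0,-1],[0,0,-0.07,0,-1],[0,0,-0.07,0,-1]]}}

```text
time: 3.07
tool_pos: [0.4661, -0.2133, 0.0067]
orientation: [-3.141, -0.0, -1.078]
contact_force: [0.7, -0.2, 0.3]
gripper_width: 0.0879
grasp_force: 0.0
```

Down another 3 mm, then close gently.

Call:
{"method": "carry_out", "body": {"targets": [[0,0,-0.006,0,-1],[0,0,-0.006,0,1],[0,0,-0.006,0,1],[0,0,-0.006,0,1],[0,0,-0.006,0,1]], "newtons": 20}}

```text
time: 3.48
tool_pos: [0.4659, -0.2135, 0.004]
orientation: [-3.141, -0.0, -1.079]
contact_force: [0.1, -1.0, 0.2]
gripper_width: 0.0666
grasp_force: 0.0
```

Call:
{"method": "carry_out", "body": {"targets": [[0,0,0,0,1],[0,0,0,0,1],[0,0,0,0,1],[0,0,0,0,1],[0,0,0,0,1]]}}

```text
time: 3.9
tool_pos: [0.4656, -0.2135, 0.0035]
orientation: [3.141, 0.0, -1.078]
contact_force: [-1.1, -0.3, 1.9]
gripper_width: 0.0334
grasp_force: 14.0
```

Call:
{"method": "carry_out", "body": {"targets": [[0,0,0.04,0,1],[0,0,0.1,0,1],[0,0,0.17,0,1],[0.02,0.05,0.24,0,1],[0.03,0.12,0.28,-0.04,1]]}}

```text
time: 4.32
tool_pos: [0.4818, -0.1583, 0.1446]
orientation: [-3.138, -0.002, -1.193]
contact_force: [2.0, 0.5, -0.2]
gripper_width: 0.0331
grasp_force: 20.0
```

Call:
{"method": "carry_out", "body": {"targets": [[0.089,0.419,0,-0.132,1],[0.089,0.419,0,-0.132,1],[0.089,0.419,0,-0.132,1],[0.089,0.419,0,-0.132,1],[0.089,0.419,0,-0.132,1]]}}

```text
time: 4.73
tool_pos: [0.5203, 0.0339, 0.1414]
orientation: [-3.141, 0.0, -1.614]
contact_force: [0.9, -0.1, -1.3]
gripper_width: 0.0334
grasp_force: 20.0
```

```bash
python3 - <<'E'
from h import *
s=r.read_state();print(s['tool_pos'],s['orientation'],s['gripper_width'],s['grasp_force'])
look('wrist','w1')
E
```

```text
[0.52029315 0.03392242 0.1413668 ] [-3.14137724e+00  2.30013845e-04 -1.61382939e+00] 0.033400739890175675 19.999473094940186
```

View pics/w1.png

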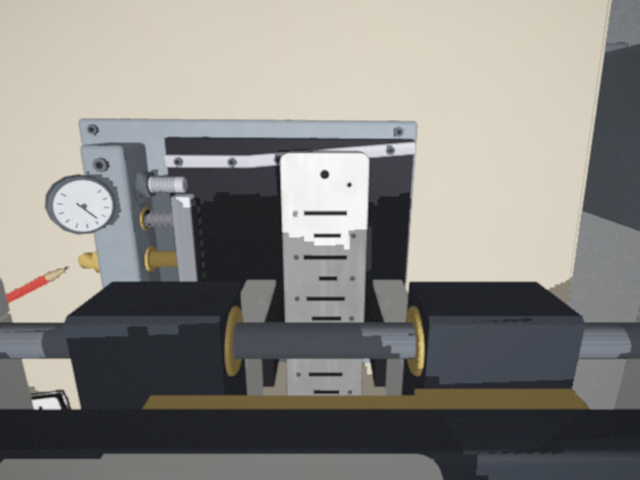

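The wrist view shows the comb level in the pads over the bed. The right stop tip is at (187,184), the nozzle face is near (199,230), and the base's right edge runs from (82,122) to (416,123).

```bash
python3 - <<'E'
from h import *
np.set_printoptions(precision=4,suppress=True)
print('edge',world('w1',[(90,126),(400,126),(412,130)]))
e=world('w1',[(82,121),(416,122)],.012);print(e,np.degrees(np.arctan2(*(e[0]-e[1])[[1,0]])))
print('tip',world('w1',[(187,184)],.028),world('w1',[(183,184)]))
print('nozzle',world('w1',[(193,195),(199,195),(205,280)],.030))
print('guide',world('w1',[(175,161),(275,160),(410,148)],.030),world('w1',[(275,160),(405,149)]))
g=world('w1',[(168,166.5),(258,166.5)],.022);print('guide inner',g)
w=world('w1',[(281,155),(368,155)]);print('comb end',w, 'bedfront',world('w1',[(413,170),(408,270)],.022))
print(world('w1',[(325,175),(325,260)]))
E
```

```text
edge [[ 0.6802 -0.0446  0.0142]
 [ 0.4644 -0.0354  0.0117]
 [ 0.4558 -0.0323  0.0111]]
[[ 0.6864 -0.0482  0.012 ]
 [ 0.4533 -0.0377  0.012 ]] -2.594821836166206
tip [[ 0.6135 -0.0034  0.028 ]] [[ 0.6158 -0.0037  0.0293]]
nozzle [[0.6097 0.004  0.03  ]
 [0.6056 0.0042 0.03  ]
 [0.6094 0.0672 0.03  ]]
guide [[ 0.6187 -0.0195  0.03  ]
 [ 0.5514 -0.0173  0.03  ]
 [ 0.4609 -0.0214  0.03  ]] [[ 0.551  -0.0176  0.0328]
 [ 0.4639 -0.0207  0.0282]]
guide inner [[ 0.6271 -0.0153  0.022 ]
 [ 0.5646 -0.0127  0.022 ]]
comb end [[ 0.5472 -0.0204  0.0292]
 [ 0.4888 -0.0179  0.0288]] bedfront [[ 0.4569 -0.0057  0.022 ]
 [ 0.4591  0.0687  0.022 ]]
[[ 0.5177 -0.0218  0.1495]
 [ 0.5191  0.0123  0.1491]]
```

Call:
{"method": "carry_out", "body": {"targets": [[0,0,0,0,1],[0,0,-0.03,0,1],[0,0,-0.08,0,1],[0,0,-0.13,0,1],[0,0,-0.16,0,1]]}}

```text
time: 5.2
tool_pos: [0.5189, 0.0312, 0.0589]
orientation: [3.139, -0.001, -1.609]
contact_force: [-0.7, -0.1, -1.0]
gripper_width: 0.0331
grasp_force: 20.0
```

Call:
{"method": "carry_out", "body": {"targets": [[0,0,0,0,1],[0,0,0,0,1]]}}

```text
time: 5.37
tool_pos: [0.5199, 0.0313, 0.0607]
orientation: [3.14, -0.001, -1.608]
contact_force: [0.6, 0.0, 0.5]
gripper_width: 0.0331
grasp_force: 20.0
```

Call:
{"method": "carry_out", "body": {"targets": [[0.0115,0.048,0,-0.003,1],[0.0115,0.048,-0.02,-0.003,1],[0.0115,0.048,-0.04,-0.003,1],[0.0115,0.048,-0.055,-0.003,1],[0.0115,0.048,-0.055,-0.003,1]]}}

```text
time: 5.78
tool_pos: [0.5251, 0.0554, 0.0324]
orientation: [3.139, -0.001, -1.618]
contact_force: [-0.9, -0.3, -0.6]
gripper_width: 0.0332
grasp_force: 20.0
```

Call:
{"method": "carry_out", "body": {"targets": [[0,0,-0.005,0,1],[0,0,-0.01,0,1],[0,0,-0.013,0,1],[0,0,-0.013,0,1]]}}

```text
time: 6.12
tool_pos: [0.5262, 0.056, 0.0271]
orientation: [3.141, -0.0, -1.618]
contact_force: [0.1, -0.2, -0.5]
gripper_width: 0.0333
grasp_force: 20.0
```

Call:
{"method": "carry_out", "body": {"targets": [[0,0,-0.002,0,1],[0,0,-0.003,0,1],[0,0,-0.003,0,1]]}}

```text
time: 6.37
tool_pos: [0.5263, 0.0562, 0.0257]
orientation: [-3.142, 0.0, -1.617]
contact_force: [-1.1, -0.1, -0.0]
gripper_width: 0.0334
grasp_force: 20.0
```

Call:
{"method": "carry_out", "body": {"targets": [[0,0,0,0,-0.4],[0,0,0,0,-0.4],[0,0,0,0,-0.4],[0,0,0,0,-0.4],[0,0,0,0,-0.4]]}}

```text
time: 6.78
tool_pos: [0.5263, 0.0562, 0.0258]
orientation: [-3.141, 0.0, -1.617]
contact_force: [0.2, -0.2, 0.3]
gripper_width: 0.059
grasp_force: 0.0
```

Call:
{"method": "carry_out", "body": {"targets": [[0,0,0.03,0,-0.4],[0,0,0.08,0,-0.4],[0,0,0.12,0,-0.4],[-0.03,0,0.12,0,1],[-0.09,0,0.12,0,1]]}}

```text
time: 7.2
tool_pos: [0.4842, 0.0572, 0.087]
orientation: [-3.138, 0.002, -1.617]
contact_force: [0.5, 0.3, -0.8]
gripper_width: 0.0529
grasp_force: 0.0
```

```bash
python3 - <<'E'
from h import *
s=r.read_state();print(s['tool_pos'],s['orientation'],s['gripper_width'],s['contact_force'])
look('wrist','w2');look('top','t2')
a=cv2.imread('pics/w2.png');b=cv2.imread('pics/t2.png')[150:330,220:400]
cv2.imwrite('pics/m.png',np.hstack([cv2.resize(a,(440,330)),cv2.resize(b,(330,330))]))
E
```

```text
[0.48419801 0.05717275 0.08701239] [-3.13757441e+00  1.55533164e-03 -1.61740985e+00] 0.05288880867952439 [ 0.52644837  0.31333596 -0.84449342]
```

View pics/m.png

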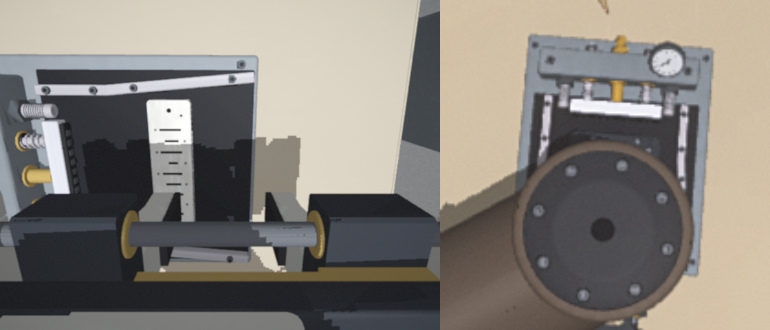

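The comb lies flat on the bed between the guides and clear of the nozzle. It may be slightly yawed, so I'll check that.

```bash
python3 - <<'E'
from h import *
np.set_printoptions(precision=4,suppress=True)
a=np.load('pics/w2.npz');p=a['p'].astype(int)
for v in (160,180,200,220,240,260):
    b=p[v].sum(1); g=np.diff(b[200:295].astype(float)); i=np.argmax(g)+200; j=np.argmin(g)+200
    w=world('w2',[(i+.5,v),(j+.5,v)],.034); print(v,i,j,w[:,:2].ravel())
print(world('w2',[(245,146)],.034))
print('front',world('w2',[(373,85),(366,250)],.012))
E
```

```text
160 247 242 [ 0.5223 -0.      0.525  -0.0002]
180 214 277 [0.541  0.0097 0.5074 0.0112]
200 216 280 [0.5413 0.0205 0.5066 0.0221]
220 217 280 [0.5421 0.0317 0.5075 0.0332]
240 219 281 [0.5424 0.0431 0.5078 0.0447]
260 221 279 [0.5427 0.055  0.5098 0.0564]
[[ 0.5229 -0.0073  0.034 ]]
front [[ 0.4535 -0.0356  0.012 ]
 [ 0.4589  0.0601  0.012 ]]
```

Call:
{"method": "carry_out", "body": {"targets": [[0,0,0,0.5,1],[0,0,0,0.5,1],[0,0,0,0.5,1],[0,0,0,0.5,1],[0,0,0,0.5,1]]}}

```text
time: 7.72
tool_pos: [0.4813, 0.0562, 0.0857]
orientation: [3.142, 0.0, -0.986]
contact_force: [0.0, -1.3, -0.1]
gripper_width: 0.0122
grasp_force: 0.0
```

Call:
{"method": "carry_out", "body": {"targets": [[0,0,0,0.3,1],[0,0,0,0.3,1],[0,0,0,0.3,1],[0,0,0,0.3,1],[0,0,0,0.3,1]]}}

```text
time: 8.13
tool_pos: [0.4813, 0.0561, 0.0856]
orientation: [3.141, 0.0, -0.361]
contact_force: [0.0, -0.7, 0.2]
gripper_width: 0.0007
grasp_force: 0.0
```

Call:
{"method": "carry_out", "body": {"targets": [[0,0,0,0.1,1],[0,0,0,0.1,1],[0,0,0,0.1,1],[0,0,0,0.1,1]]}}

```text
time: 8.47
tool_pos: [0.4813, 0.0561, 0.0857]
orientation: [3.142, 0.0, -0.05]
contact_force: [0.4, 0.3, 0.2]
gripper_width: 0.0005
grasp_force: 0.0
```

Call:
{"method": "carry_out", "body": {"targets": [[-0.004,0.004,-0.02,0,1],[-0.004,0.004,-0.06,0,1],[-0.004,0.004,-0.1,0,1],[-0.004,0.004,-0.12,0,1],[-0.004,0.004,-0.12,0,1]]}}

```text
time: 8.88
tool_pos: [0.4778, 0.0574, 0.0236]
orientation: [3.14, 0.004, -0.056]
contact_force: [-0.5, 0.6, 0.7]
gripper_width: 0.0004
grasp_force: 0.0
```

Call:
{"method": "carry_out", "body": {"targets": [[0.01,0,0,0,1],[0.02,-0.001,0,0,1],[0.03,-0.001,0,0,1],[0.04,-0.002,0,0,1],[0.05,-0.002,0,0,1]]}}

```text
time: 9.3
tool_pos: [0.5052, 0.0572, 0.0263]
orientation: [-3.141, -0.001, -0.054]
contact_force: [-0.8, 0.5, 0.8]
gripper_width: 0.0004
grasp_force: 0.5
```

Call:
{"method": "carry_out", "body": {"targets": [[0.014,-0.001,0,0.0025,1],[0.028,-0.0015,0,0.0025,1],[0.042,-0.002,0,0.0025,1],[0.056,-0.0025,0,0.0025,1],[0.07,-0.003,0,0.0025,1]]}}

```text
time: 9.72
tool_pos: [0.5401, 0.0556, 0.0256]
orientation: [3.142, 0.0, -0.045]
contact_force: [-1.0, 0.1, 0.1]
gripper_width: 0.0004
grasp_force: 0.5
```

```bash
python3 - <<'E'
from h import *
s=r.read_state();print(s['tool_pos'],s['orientation'],s['contact_force'])
look('wrist','w3')
look('scene','s3')
a=cv2.imread('pics/w3.png');b=cv2.imread('pics/s3.png')[180:340,230:430]
cv2.imwrite('pics/m3.png',np.hstack([cv2.resize(a,(400,300)),cv2.resize(b,(375,300))]))
E
```

```text
[0.54005156 0.05559805 0.02564066] [ 3.14155300e+00  6.44979775e-05 -4.54728364e-02] [-0.95986476  0.09161497  0.05556275]
```

View pics/m3.png

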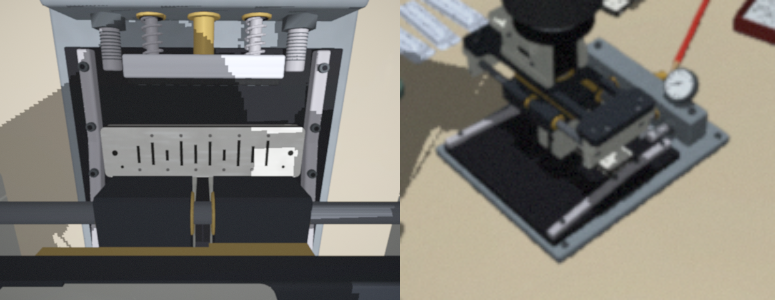

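The comb is square and centred between the guides: its ends are at columns 102 and 303 of the half-size view, with clearance on both sides. I'll keep pushing.

Call:
{"method": "carry_out", "body": {"targets": [[0.01,-0.0005,0,0,1],[0.02,-0.001,0,0,1],[0.03,-0.0015,0,0,1],[0.04,-0.002,0,0,1],[0.044,-0.002,0,0,1]]}}

```text
time: 10.23
tool_pos: [0.5621, 0.0547, 0.0257]
orientation: [-3.142, -0.0, -0.045]
contact_force: [-0.5, -0.5, 1.4]
gripper_width: 0.0005
grasp_force: 0.5
```

Call:
{"method": "carry_out", "body": {"targets": [[0.004,0,0,0,1],[0.008,0,0,0,1],[0.012,-0.0005,0,0,1]]}}

```text
time: 10.48
tool_pos: [0.5664, 0.0544, 0.0255]
orientation: [3.141, 0.002, -0.046]
contact_force: [-6.2, 2.7, 5.0]
gripper_width: 0.0007
grasp_force: 3.4
```

Call:
{"method": "carry_out", "body": {"targets": [[0,0,0,0,1],[0,0,0,0,1]]}}

```text
time: 10.65
tool_pos: [0.5665, 0.0544, 0.0255]
orientation: [3.141, 0.001, -0.046]
contact_force: [-3.7, 0.1, 2.8]
gripper_width: 0.0005
grasp_force: 2.1
```

Call:
{"method": "carry_out", "body": {"targets": [[0.004,0,0,0,1],[0.006,0,0,0,1],[0.006,0,0,0,1]]}}

```text
time: 10.9
tool_pos: [0.569, 0.0543, 0.0255]
orientation: [3.141, 0.002, -0.046]
contact_force: [-6.9, 1.5, 5.0]
gripper_width: 0.0005
grasp_force: 3.3
```

Call:
{"method": "carry_out", "body": {"targets": [[0.003,0,0,0,1],[0.005,0,0,0,1],[0.005,0,0,0,1]]}}

```text
time: 11.15
tool_pos: [0.5708, 0.0541, 0.0255]
orientation: [3.141, 0.003, -0.046]
contact_force: [-8.8, 2.9, 5.2]
gripper_width: 0.0007
grasp_force: 4.4
```

Call:
{"method": "carry_out", "body": {"targets": [[0.002,0,0,0,1],[0.004,0,0,0,1],[0.004,0,0,0,1]]}}

```text
time: 11.4
tool_pos: [0.5723, 0.054, 0.0255]
orientation: [3.141, 0.004, -0.046]
contact_force: [-10.5, 3.1, 8.6]
gripper_width: 0.0005
grasp_force: 5.3
```

Call:
{"method": "carry_out", "body": {"targets": [[0,0,0.002,0,1],[0,0,0.002,0,1],[0,0,0.002,0,1]]}}

```text
time: 11.65
tool_pos: [0.573, 0.054, 0.0261]
orientation: [3.141, 0.003, -0.046]
contact_force: [-5.6, 1.8, -1.3]
gripper_width: 0.0007
grasp_force: 2.6
```

```bash
python3 - <<'E'
from h import *
s=r.read_state();print(s['tool_pos'],s['contact_force'],s['moment'])
look('wrist','w4')
E
```

```text
[0.57304666 0.05403837 0.02606565] [-5.56240876  1.75538531 -1.28385338] [ 0.50833145  1.95897897 -0.01470648]
```

View pics/w4.png

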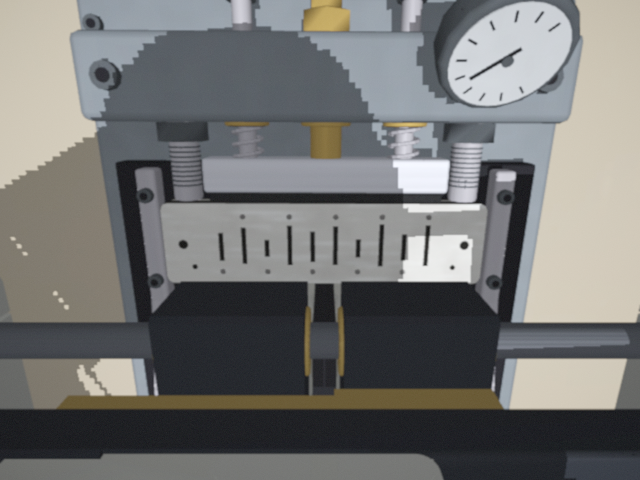

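The comb is square and almost home. The left stop tip is at (187,199) and the right at (463,201), against a comb edge at row 204. I'll keep going in small steps.

Call:
{"method": "carry_out", "body": {"targets": [[0.002,0,0,0,1],[0.003,0,0,0,1],[0.003,0,0,0,1]]}}

```text
time: 11.95
tool_pos: [0.5734, 0.054, 0.0256]
orientation: [3.141, 0.005, -0.046]
contact_force: [-9.2, 2.4, 0.7]
gripper_width: 0.0009
grasp_force: 4.4
```

Call:
{"method": "carry_out", "body": {"targets": [[0.002,0,0,0,1],[0.003,0,0,0,1],[0.003,0,0,0,1]]}}

```text
time: 12.2
tool_pos: [0.5735, 0.054, 0.0256]
orientation: [3.14, 0.007, -0.046]
contact_force: [-13.5, 4.7, 6.0]
gripper_width: 0.0004
grasp_force: 7.2
```

Call:
{"method": "carry_out", "body": {"targets": [[0.001,0,0.001,0,1],[0.002,0.001,0.001,0,1],[0.002,0.001,0.001,0,1]]}}

```text
time: 12.45
tool_pos: [0.5735, 0.054, 0.0256]
orientation: [3.139, 0.009, -0.047]
contact_force: [-15.6, 5.0, 5.4]
gripper_width: 0.0002
grasp_force: 7.8
```

Call:
{"method": "carry_out", "body": {"targets": [[0,0,0,0,1],[0,0,0,0,1],[0,0,0,0,1],[0,0,0,0,1],[0,0,0,0,1]]}}

```text
time: 12.87
tool_pos: [0.5735, 0.054, 0.0256]
orientation: [3.139, 0.009, -0.047]
contact_force: [-15.6, 3.9, 5.1]
gripper_width: 0.0005
grasp_force: 7.7
```

```bash
python3 - <<'E'
from h import *
s=r.read_state();print(s['tool_pos'],s['contact_force'],s['moment'])
look('wrist','w5')
a=cv2.imread('pics/w5.png')[110:310,120:530];cv2.imwrite('pics/c5.png',cv2.resize(a,(800,390),interpolation=2))
for _ in range(6): viewer.read_camera('top');print(r.read_state()['contact_force'])
E
```

```text
[0.57349444 0.05399604 0.02560963] [-15.64484089   3.89001034   5.12905197] [ 1.5475436   5.59043033 -0.03020886]
[-14.7545214    4.27147938   4.16352967]
[-15.18859833   4.51767468   5.0325385 ]
[-14.2781477    3.78851152   4.50351192]
[-15.47743435   4.56753447   5.02724811]
[-15.42861447   3.95286375   5.21619826]
[-15.31223752   4.25947877   5.03523948]
```

View pics/c5.png

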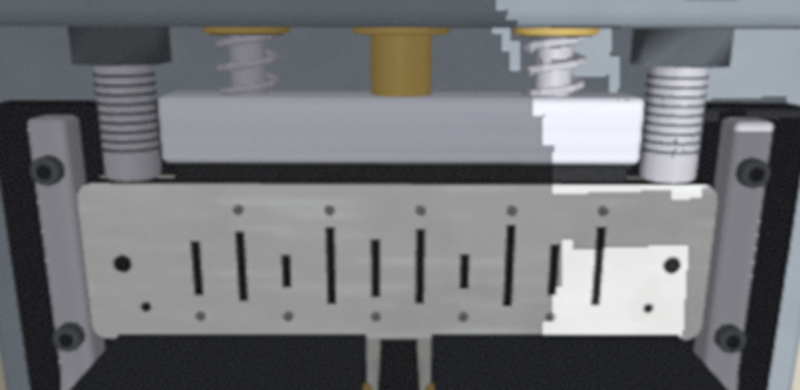

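The comb sits square on both stops: both tips are at crop row ~180 against a comb edge at row 183. The push is steady at about 15 N, so I'll hand it in.

```bash
python3 -c "
from station import r
print(r.job_done())"
```

```text
the job is handed in; nothing more can be done
None
```

I laid the comb on the jig's bed, pushed it square onto both stop screws, and handed the job in while still holding it there with a steady push of about 15 N.

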